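# Refit the pulled-off hob knob and hold it pressed in

### The job

The hob's loose knob lies on the counter: pick it up, turn it so that its red pointer lines up with the white mark beside the bare brass valve stem, and push it fully home onto the stem. Then keep pushing the knob straight down, so that the stem is pressed in against its spring to the stop or nearly so, as you would to light the burner, and finish like that: do not let go, the program ends while your gripper is still holding the knob pressed in. Leave the clay pot, the spice jar and the tumbler where they stand.

Things in the scene. Friction and masses are not known exactly. Their poses are not given: they have to be found in the camera images.
- knob: Loose hob knob, upright on the counter, bore down: round black hub 44 mm across, 18 mm high; on it an aluminium grip bar 44 x 12 mm, 18 mm high (36 mm in all), red pointer line on one half. Origin: centre of the underside. z up, x along the bar to the pointer end, y across the bar (pinch here). Blind D bore from below: 14 mm deep, 14 mm diameter, flat 3.5 mm from the axis on the +x side.
- knob_pointer (a point): The red pointer end of the knob's grip bar: 22 mm along the knob's x from its axis, at the bar's top edge, 36 mm above the knob's underside.
- stem_tip (a point): Centre of the top of the bare brass valve stem, upright, 38 mm above the counter at rest; moves down as the stem is pressed. z up, x towards the stem's flat. D-shaped, 12 mm diameter, flat 2.5 mm from the axis; the top 4 mm taper to about half width. With the knob home the bore's ceiling rests on the tip: knob origin 14 mm below it. Unmatched, the knob perches 10 mm or so higher.
- stem (a joint): How far the stem is pressed in, m: 0 at rest, 0.008 at the stop. The spring starts pushing back with 3.5 N and needs 9 N at the stop; it springs back when let go.
- valve: The bare stem's place: dark steel bezel, 52 mm diameter, 4 mm high, fixed on the hob's black glass. Origin: centre of its underside, 10 mm above the counter, on the stem's axis. x points along a white mark (18 x 6 mm) on the glass just outside the bezel, which is also the side of the stem's flat. The stem does not turn; the knob slides home with its pointer within about 10 degrees of the mark.
- fitted_knob: The hob's other control, fixed: the same bezel and mark with a knob of the same kind already on, its top 50 mm above the glass, 120 mm from the bare stem. Origin: centre of the bezel's underside. Which of the two places is the bare one varies.
- hob: The gas hob, fixed: a low plate 320 mm (its x) by 600 mm (its y), glass top 10 mm above the counter; origin at the centre of its underside. The two valve places are at its -y end, at x = -60 and +60 mm, y = -245 mm. Two burners with black steel pan supports, 186 mm square and up to 35 mm above the glass, centred at y = -60 and y = +170 mm.
- clay_pot: Bystander: terracotta pot with two small side handles, 170 mm in diameter, 85 mm high, standing on the farther burner's pan support. Origin at its underside's centre.
- spice_jar: Bystander: amber glass jar with red cap, 60 mm in diameter, 85 mm high, on the counter beyond the knob. Origin at its underside's centre.
- tumbler: Bystander: steel tumbler, 70 mm in diameter, 80 mm high, on the counter to the right of the knob. Origin at its underside's centre.

How it is judged:
By the outcome, as a careful person would: the job done as asked, in the order asked, and still so for the second after the job is handed in, while the arm keeps its last pose, push and grip.
It also fails if it takes over 45 s, if anything falls off the work surface, if the arm or the gripper's body presses on something with over 40 N, if the wrist force passes 120 N, or if a joint passes its speed limit or range.

### The arm

A 6-joint arm with a two-finger parallel gripper is mounted at the origin on the work surface. World frame = base frame: x ahead of the robot, y to its left, z up, the work surface at z = 0. Lengths are in mm, angles in degrees, forces in N, time in s.
With the tool pointing down it reaches from about 300 to 850 mm from the base axis. Payload 4.2 kg.
Tool frame: the origin (TCP) lies between the finger pads; the fingertips stand 19 mm ahead of it and the grasp point (between the pads) is the TCP (env.tips_ahead is the distance from the TCP to the fingertips, in mm); z points along the fingers, y is the direction in which the jaws open and shut (so a half turn about z gives the same grasp; the last joint's range is limited). The gripper opens to 91 mm and grips with 3 to 60 N. Pads are 32 mm wide; open, the fingers measure 118 mm over their backs; the gripper's body (76 mm by 178 mm) begins 60 mm behind the grasp point.
Start: joints at [68.067, 18.312, 89.639, -0, 72.044, -1.146], TCP at [204.066, 537.585, 232.976] pointing down, gripper open.
Joint ranges: [-177.97, 177.97], [-48.28, 115.42], [12.27, 149.76], [-77.06, 257.06], [2.81, 150.46], [-146.56, 146.56]. Speed limits (degrees/s): [147.25, 147.25, 180, 180, 180, 180].

### API

Orientations are given as [roll, pitch, yaw] about the fixed x, y, z axes, in that order (R = Rz(yaw) Ry(pitch) Rx(roll)).
In Python, from workcell import telemetry, viewer, job_done, env gives the robot as it stands. The module is installed in compiled form; this text tells all that it offers.
- The arm moves only by the shell command python3 -m jog 'ROWS' [FORCE]. ROWS is JSON, a list of rows, each a list of 3 entries, a list of its own where there are three numbers: the shift along the tool's x, y, z in cm, then the turn about the tool's z in degrees, then the opening, from 0 (shut) to 1 (fully open). A call has 1 to 10 rows; each row shifts and turns the pose as measured when the row begins, along the tool's axes as they then stand; what a row does not reach is not made up. A row lasts 1/8 s, in which the tool goes at most 62.5 mm and 10.7 degrees, less where a joint would pass 70% of its speed; a pose out of reach is approached as far as the arm can. A call is refused whole if a number of a shift passes 6.25 or a number of a turn 10.7, either way. A call with a gripper value outside its range is refused whole. The fingers move at their own pace and stop on an object; FORCE is the grip in N (left out, the last holds). Time passes only in rows, so rows that do not move let the fingers close. It gives the time, the measured TCP pose, the force and the opening at its end, in the units of the state.
- telemetry.state(): the state, without advancing time (a new reading comes with each control period).
- viewer.grab_frame(name): name is "side" or "top" or "wrist"; returns a dict with "color" (420x560x3 uint8, red, green, blue), "K" (3x3 intrinsics, pixels), "rvec" (rotation vector, rad) and "tvec" (3), from world to camera coordinates, as OpenCV has them. Camera axes: x right, y down, z forward; pixel columns grow to the right and rows downward; lengths in mm; the calibration is good to about 2 mm. The wrist camera is an equidistant fisheye: a pixel r from the principal point sees the ray r / f radians off the axis. A picture is of the moment at which its call begins. There is no depth.
- job_done(): hands the job in, once; it reports no verdict.
The state is a dict: "time_s": time; "qpos": joint angles; "qvel": joint speeds; "effort": joint torques, N m; "ee_pos": TCP position; "ee_rot": TCP orientation; "force": force on the tool from outside, world axes, zero at the start; "torque": the same for the moment, N m; "gripper_width": finger opening in mm.
Only numpy, scipy, OpenCV 4.12 (cv2) and the standard library are available. Lean on these libraries where they do the work, as an engineer would, in place of code of your own. Each camera call takes 0.05 s, during which the arm holds its last target. There are 200 camera calls.

## Working session

There is one attempt and no reset: what is moved stays moved. The work goes in short steps, Python scripts to look and compute and a shell command to move; the robot and the scene stay as the last step left them, time stands still between calls to the robot, and variables do not carry over. Pictures are saved under pics/ and viewed, about 8 in all and at most 12, crops included, and the job is handed in when it is done.

```bash
mkdir -p pics; cat > h.py <<'E'
import numpy as np, cv2
from workcell import telemetry, viewer, env
def grab(n,save=None):
    f=viewer.grab_frame(n)
    if save: cv2.imwrite('pics/'+save,f['color'][:,:,::-1])
    return f
def ray(f,uv,fish=False):
    K=np.array(f['K'],float);R=cv2.Rodrigues(np.array(f['rvec'],float))[0];t=np.array(f['tvec'],float).ravel()
    x=(uv[0]-K[0,2])/K[0,0];y=(uv[1]-K[1,2])/K[1,1]
    if fish:
        r=np.hypot(x,y);d=np.array([x/r*np.sin(r),y/r*np.sin(r),np.cos(r)]) if r>1e-9 else np.array([0,0,1.])
    else: d=np.array([x,y,1.])
    d=R.T@d
    return -R.T@t, d/np.linalg.norm(d)
def plane(f,uv,z,fish=False):
    o,d=ray(f,uv,fish);return o+d*(z-o[2])/d[2]
def tri(rs):
    A=np.zeros((3,3));b=np.zeros(3)
    for o,d in rs:
        P=np.eye(3)-np.outer(d,d);A+=P;b+=P@o
    X=np.linalg.solve(A,b);return X,[np.linalg.norm((np.eye(3)-np.outer(d,d))@(X-o)) for o,d in rs]
E
python3 - <<'E'
from h import *
a=grab('top');b=grab('side');c=grab('wrist','w0.png')
cv2.imwrite('pics/top0.png',a['color'][:,:,::-1]);cv2.imwrite('pics/side0.png',b['color'][:,:,::-1])
for f in(a,b,c):print(np.round(f['K'],1).tolist(),np.round(ray(f,(280,210))[0],0),np.round(ray(f,(280,210))[1],2))
print(telemetry.state())
E
```

```text
[[390.5, 0.0, 274.5], [0.0, 390.5, 205.4], [0.0, 0.0, 1.0]] [ 446.   32. 1072.] [ 0.15  0.   -0.99]
[[406.3, 0.0, 272.8], [0.0, 406.3, 215.1], [0.0, 0.0, 1.0]] [  67. -739.  726.] [ 0.48  0.68 -0.56]
[[325.2, 0.0, 286.7], [0.0, 325.2, 210.9], [0.0, 0.0, 1.0]] [128. 566. 385.] [ 0.25 -0.12 -0.96]
{'time_s': 0.15, 'qpos': array([ 6.80694950e+01,  1.83415069e+01,  8.96899559e+01, -1.25801030e-03,
        7.20453617e+01, -1.14612314e+00]), 'qvel': array([ 0.04124081, -0.09254979, -0.29461013, -0.02800807, -0.0315117 ,
       -0.0430909 ]), 'effort': array([ 1.83779284e-04, -4.12769294e+01, -2.32158226e+01,  7.25617376e-02,
        4.32170194e-02, -1.22395677e-04]), 'ee_pos': array([203.91195255, 537.24119729, 232.33332918]), 'ee_rot': array([-1.79923167e+02, -3.40680088e-04,  1.59216006e+02]), 'force': array([ 0.03604875,  0.27065456, -0.19253289]), 'torque': array([0.01282578, 0.03554546, 0.00934262]), 'gripper_width': 91.17499761330743}
```

View pics/top0.png

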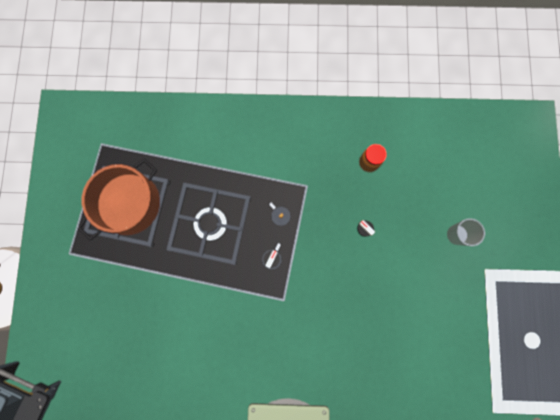

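View pics/side0.png

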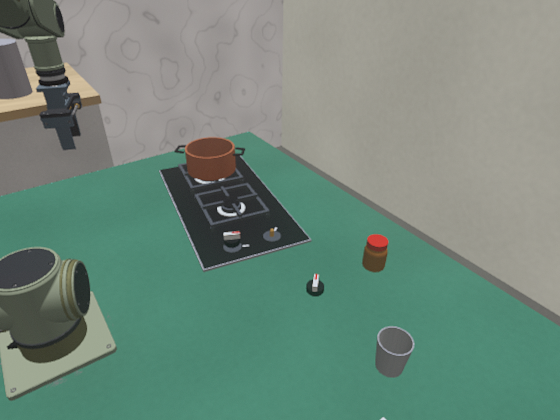

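View pics/w0.png

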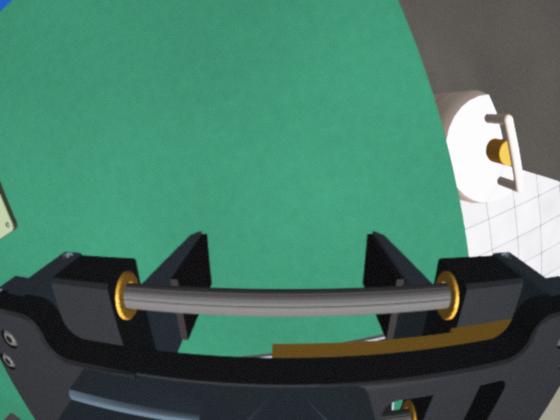

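The top view shows the loose knob at (366,228), the bare stem at (281,216) with its mark at (272,206), and the fitted knob at (273,258). The jar is at (374,156) and the tumbler at (470,232). In the side view the knob is at (315,286) and the stem at (272,234). The wrist view shows only counter. Next I'll zoom in on these for measuring.

```bash
cat > m.py <<'E'
from h import *
T=cv2.imread('pics/top0.png');S=cv2.imread('pics/side0.png')
f=grab('top');g=grab('side')
def crop(I,u,v,r=22,k=9): return cv2.resize(I[v-r:v+r,u-r:u+r],None,fx=k,fy=k,interpolation=cv2.INTER_NEAREST)[:300*2]
def m(I,u,v,r,kind):
    P=I[v-r:v+r,u-r:u+r].astype(int);B,G,R=P[...,0],P[...,1],P[...,2]
    k={'red':(R>130)&(R-G>70),'white':(P.min(2)>150),'brass':(R-B>50)&(R>90),'metal':(P.min(2)>110)|((R>130)&(R-G>70))}[kind]
    ys,xs=np.nonzero(k); 
    return len(xs),(xs.mean()+u-r,ys.mean()+v-r) if len(xs) else None
for n,I,fr,pts in(('top',T,f,{'knob':(366,228),'stem':(281,216)}),('side',S,g,{'knob':(315,286),'stem':(272,234)})):
    for p,(u,v) in pts.items():
        for k in('red','white','brass','metal'):print(n,p,k,m(I,u,v,14,k))
W=np.vstack([np.hstack([crop(T,366,228,16,18)[:290,:],crop(T,281,216,16,18)[:290]])]) if 0 else np.vstack([np.hstack([crop(T,366,228,18,8),crop(T,281,216,18,8)]),np.hstack([crop(S,315,286,18,8),crop(S,262,237,18,8)])])
cv2.imwrite('pics/c0.png',W)
E
python3 m.py
```

```text
top knob red (8, (np.float64(363.625), np.float64(224.0)))
top knob white (90, (np.float64(367.1777777777778), np.float64(227.65555555555557)))
top knob brass (16, (np.float64(363.5), np.float64(223.5)))
top knob metal (119, (np.float64(366.88235294117646), np.float64(227.1344537815126)))
top stem red (0, None)
top stem white (18, (np.float64(272.0), np.float64(205.5)))
top stem brass (15, (np.float64(280.73333333333335), np.float64(215.06666666666666)))
top stem metal (34, (np.float64(272.0), np.float64(205.5)))
side knob red (7, (np.float64(315.7142857142857), np.float64(276.42857142857144)))
side knob white (58, (np.float64(315.2413793103448), np.float64(280.67241379310343)))
side knob brass (8, (np.float64(315.625), np.float64(276.375)))
side knob metal (89, (np.float64(315.19101123595505), np.float64(281.30337078651684)))
side stem red (0, None)
side stem white (8, (np.float64(275.0), np.float64(228.5)))
side stem brass (22, (np.float64(271.5), np.float64(231.0909090909091)))
side stem metal (21, (np.float64(278.57142857142856), np.float64(237.28571428571428)))
```

View pics/c0.png

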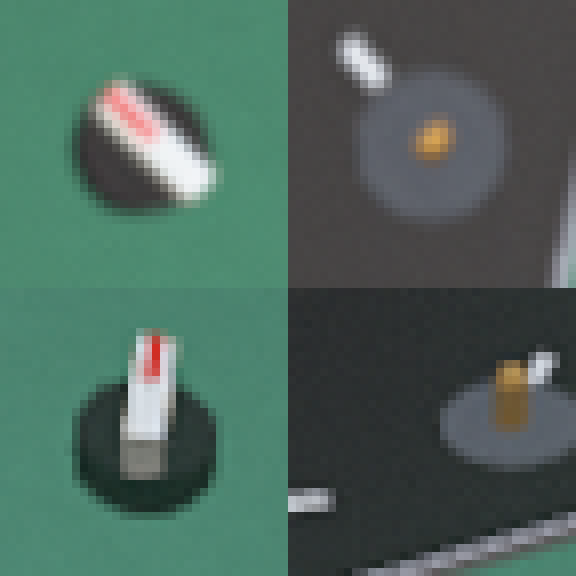

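```bash
cat > n.py <<'E'
from h import *
f=grab('top');g=grab('side')
q=lambda a:np.round(a,1)
P={'kn_c':((367.1,226.9),(314.9,279.9)),'kn_ptr':((361.5,220.7),(316,273.6)),'kn_oth':((372.5,233),(314.7,286)),'stem':((280.9,214.9),(271.5,228.3)),'mark':((272,205.5),(275,228.5)),'bezel':((280.6,215.7),(271.6,235.5)),
'red':((363.6,224),(315.7,276.4))}
for k,(a,b) in P.items():
    X,e=tri([ray(f,a),ray(g,b)]);print(k,q(X),q(e))
an=lambda a,b:np.degrees(np.arctan2(b[1]-a[1],b[0]-a[0]))
k=[plane(f,P[n][0],36) for n in('kn_c','kn_ptr','kn_oth')];print('knob',q(k[0]),q((k[1]+k[2])/2),'yaw',an(k[2],k[1]))
s=plane(f,P['stem'][0],38);m=plane(f,P['mark'][0],10);b=plane(f,P['bezel'][0],14);print('stem',q(s),q(b),'yaw',an(b,m),an(s,m))
# side view
print('side',q(plane(g,P['kn_c'][1],36)),q(plane(g,P['stem'][1],38)),q(plane(g,P['mark'][1],10)),q(plane(g,P['bezel'][1],14)))
# hob corners
c=[plane(f,p,10) for p in((102,146),(306,186),(286,298),(70,253))];print(q(c),an(c[1],c[0]),an(c[2],c[3]),an(c[2],c[1]))
s=telemetry.state();print(q(s['ee_pos']),q(s['ee_rot']))
E
python3 n.py
```

```text
kn_c [ 561.3 -197.7   33.5] [0.7 0.7]
kn_ptr [ 577.2 -182.6   34.5] [1. 1.]
kn_oth [ 546.7 -212.7   32.9] [0.7 0.7]
stem [587.9  31.9  38.3] [0.2 0.2]
mark [617.3  57.   10. ] [0.3 0.3]
bezel [589.1  32.8  11.5] [0. 0.]
red [ 569.6 -189.    33.7] [0.2 0.2]
knob [ 561.6 -197.5   36. ] [ 561.8 -197.2   36. ] yaw 41.90110346131456
stem [587.7  32.   38. ] [588.8  32.8  14. ] yaw 40.773040204526225 40.595375250774
side [ 558.8 -199.4   36. ] [588.3  32.2  38. ] [617.6  57.   10. ] [587.2  30.1  14. ]
[[776.  544.7  10. ]
 [674.1 -35.6  10. ]
 [369.6  13.1  10. ]
 [472.5 602.5  10. ]] 80.04602436516173 80.09978054208517 -9.075285458583332
[204.  537.5 232.8] [-180.    -0.   159.2]
```

```bash
cat > plan.py <<'E'
# plan.py x y z yaw [step_mm]: print rows (shift cm in tool axes, turn) to reach target from the measured pose
import sys; from h import *
from scipy.spatial.transform import Rotation as Ro
x,y,z,yaw=map(float,sys.argv[1:5]);step=float(sys.argv[5]) if len(sys.argv)>5 else 50
s=telemetry.state();p=np.array(s['ee_pos']);R=Ro.from_euler('xyz',s['ee_rot'],degrees=True)
d=np.array([x,y,z])-p;dy=(yaw-s['ee_rot'][2]+180)%360-180
n=int(max(1,np.ceil(np.linalg.norm(d)/step),np.ceil(abs(dy)/10)))
print('from',np.round(p,1),np.round(s['ee_rot'],1),'d',np.round(d,1),'dyaw',round(dy,1),'n',n)
for i in range(n):
    Ri=Ro.from_euler('z',dy*i/n,degrees=True)*R
    print([np.round(Ri.inv().apply(d/n)/10,2).tolist(),round(-dy/n,1),1],end=',')
print()
E
python3 plan.py 545 -213 200 43 45
```

```text
from [204.  537.5 232.8] [-180.    -0.   159.2] d [ 341.  -750.5  -32.8] dyaw -116.2 n 19
[[-3.08, -3.06, 0.17], np.float64(6.1), 1],[[-3.39, -2.71, 0.17], np.float64(6.1), 1],[[-3.66, -2.33, 0.17], np.float64(6.1), 1],[[-3.89, -1.93, 0.17], np.float64(6.1), 1],[[-4.07, -1.51, 0.17], np.float64(6.1), 1],[[-4.21, -1.06, 0.17], np.float64(6.1), 1],[[-4.3, -0.61, 0.17], np.float64(6.1), 1],[[-4.34, -0.15, 0.17], np.float64(6.1), 1],[[-4.33, 0.31, 0.17], np.float64(6.1), 1],[[-4.27, 0.77, 0.17], np.float64(6.1), 1],[[-4.16, 1.22, 0.17], np.float64(6.1), 1],[[-4.01, 1.66, 0.17], np.float64(6.1), 1],[[-3.81, 2.08, 0.17], np.float64(6.1), 1],[[-3.57, 2.47, 0.17], np.float64(6.1), 1],[[-3.28, 2.84, 0.17], np.float64(6.1), 1],[[-2.96, 3.17, 0.17], np.float64(6.1), 1],[[-2.61, 3.47, 0.17], np.float64(6.1), 1],[[-2.22, 3.73, 0.17], np.float64(6.1), 1],[[-1.81, 3.94, 0.17], np.float64(6.1), 1],
```

```bash
python3 -m jog '[[[-3.1,-3.1,0],6,1],[[-3.4,-2.7,0],6,1],[[-3.7,-2.3,0],6,1],[[-3.9,-1.9,0],6,1],[[-4.1,-1.5,0],6,1],[[-4.2,-1.1,0],6,1],[[-4.3,-0.6,0],6,1],[[-4.3,-0.2,0],6,1],[[-4.3,0.3,0],6,1],[[-4.3,0.8,0],6,1]]'; python3 plan.py 545 -213 200 43 45
```

```text
time_s: 1.6
ee_pos: [386.8, 132.0, 233.1]
ee_rot: [179.7, -0.1, 97.6]
force: [0.6, -0.4, 0.6]
gripper_width: 91.5
from [386.8 132.  233.1] [ 1.797e+02 -1.000e-01  9.760e+01] d [ 158.2 -345.   -33.1] dyaw -54.6 n 9
[[-4.03, 1.23, 0.37], np.float64(6.1), 1],[[-3.88, 1.65, 0.37], np.float64(6.1), 1],[[-3.68, 2.05, 0.37], np.float64(6.1), 1],[[-3.44, 2.43, 0.37], np.float64(6.1), 1],[[-3.17, 2.78, 0.38], np.float64(6.1), 1],[[-2.86, 3.1, 0.38], np.float64(6.1), 1],[[-2.51, 3.38, 0.38], np.float64(6.1), 1],[[-2.14, 3.63, 0.38], np.float64(6.1), 1],[[-1.74, 3.84, 0.38], np.float64(6.1), 1],
```

```bash
python3 -m jog '[[[-4,1.2,0.4],6.1,1],[[-3.9,1.6,0.4],6.1,1],[[-3.7,2,0.4],6.1,1],[[-3.4,2.4,0.4],6.1,1],[[-3.2,2.8,0.4],6.1,1],[[-2.9,3.1,0.4],6.1,1],[[-2.5,3.4,0.4],6.1,1],[[-2.1,3.6,0.4],6.1,1],[[-1.7,3.8,0.4],6.1,1],[[0,0,0],0,1]]'; cat > w.py <<'E'
import sys;from h import *;import pickle
f=grab('wrist',sys.argv[1]+'.png');pickle.dump({k:f[k] for k in('K','rvec','tvec','color')},open(sys.argv[1]+'.pkl','wb'))
E
python3 w.py w1
```

```text
time_s: 2.85
ee_pos: [542.5, -229.9, 197.0]
ee_rot: [179.8, -0.6, 40.5]
force: [-0.3, 0.4, 0.1]
gripper_width: 90.9
```

View pics/w1.png

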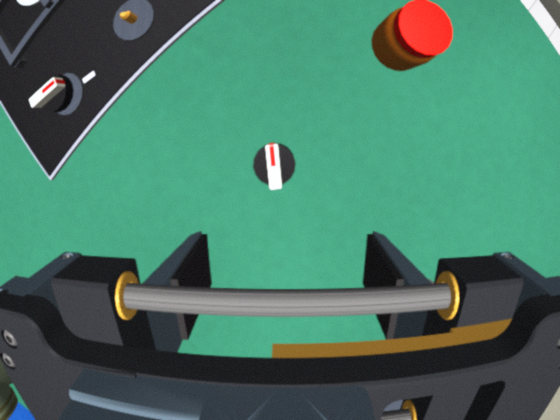

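The knob's bar is clear at (274,166), pointer end up at (272,145). The stem is at (128,16) and the fitted knob at (48,92).

```bash
cat > bar.py <<'E'
# bar.py pkl u v z : bar centre/axis from bright+red mask, rectified on plane z
import sys,pickle;from h import *
from scipy import ndimage as nd
f=pickle.load(open(sys.argv[1]+'.pkl','rb'));u,v=map(int,sys.argv[2:4]);z=float(sys.argv[4])
I=f['color'].astype(int);R,G,B=I[...,0],I[...,1],I[...,2]
red=(R>130)&(R-G>70);m=(I.min(2)>140)|red
L,n=nd.label(m);l=L[v,u];ys,xs=np.nonzero(L==l)
P=np.array([plane(f,(a,b),z,True)[:2] for a,b in zip(xs,ys)])
Rd=np.array([plane(f,(a,b),z,True)[:2] for b,a in zip(*np.nonzero(red&(L==l)))])
(c,sz,an)=cv2.minAreaRect(P.astype(np.float32));w,V=np.linalg.eigh(np.cov(P.T));a=V[:,1]
if (Rd.mean(0)-P.mean(0))@a<0:a=-a
print('n',len(P),'rect c',np.round(c,1),'size',np.round(sz,1),an,'mean',P.mean(0).round(1),'pca yaw',np.degrees(np.arctan2(a[1],a[0])).round(1),'red mean',Rd.mean(0).round(1),'px mean',xs.mean().round(2),ys.mean().round(2))
rw,rv=np.linalg.eigh(np.cov(Rd.T));print('red line yaw',np.degrees(np.arctan2(rv[1,1],rv[0,1])).round(1))
E
python3 bar.py w1 274 180 36; python3 plan.py 561 -198 120 43 40
```

```text
n 632 rect c [ 559.  -197.6] size [46.  13.5] 45.22780227661133 mean [ 559.  -197.5] pca yaw 45.4 red mean [ 567.3 -188.9] px mean 273.14 166.2
red line yaw -135.4
from [ 541.9 -228.5  197.1] [179.8  -0.6  40.6] d [ 19.1  30.5 -77.1] dyaw 2.4 n 3
[[1.12, -0.37, 2.58], np.float64(-0.8), 1],[[1.13, -0.35, 2.58], np.float64(-0.8), 1],[[1.13, -0.33, 2.58], np.float64(-0.8), 1],
```

```bash
python3 -m jog '[[[1.1,-0.35,2.6],-2,1],[[1.1,-0.35,2.6],-2,1],[[1.1,-0.3,2.6],0,1],[[0,0,0],0,1]]'; python3 w.py w2
```

```text
time_s: 3.4
ee_pos: [559.1, -193.9, 119.3]
ee_rot: [179.8, -0.6, 45.0]
force: [-0.1, 0.1, 0.0]
gripper_width: 91.3
```

View pics/w2.png

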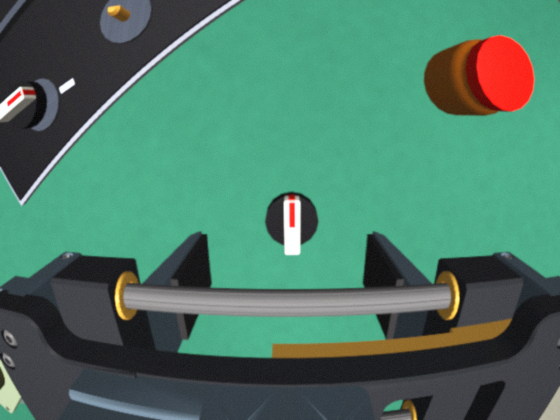

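The bar is at (292,224), running straight up the image, so the jaws are square to it.

```bash
python3 bar.py w2 292 240 36; python3 - <<'E'
from h import *;import pickle
a,b=[pickle.load(open(f'w{i}.pkl','rb')) for i in(1,2)]
# front (pointer) top edge centre of bar in both views via red mask centroid
rs=[]
from scipy import ndimage as nd
for f,(u0,u1,v0,v1) in((a,(255,295,135,195)),(b,(270,315,190,260))):
    I=f['color'].astype(int)[v0:v1,u0:u1];m=(I[...,0]>130)&(I[...,0]-I[...,1]>70);L,n=nd.label(m);k=1+np.argmax(nd.sum(m,L,range(1,n+1)));ys,xs=np.nonzero(L==k);rs.append(ray(f,(xs.mean()+u0,ys.mean()+v0),True));print(len(xs),xs.mean()+u0,ys.mean()+v0)
print(tri(rs))
E
python3 plan.py 559.5 -197 41 45 40
```

```text
n 973 rect c [ 559.7 -197.2] size [47.9 12.9] 45.76068878173828 mean [ 560.  -197.2] pca yaw 45.5 red mean [ 567.7 -189. ] px mean 291.95 225.75
red line yaw 45.7
93 271.8817204301075 154.10752688172045
143 291.5174825174825 214.41958041958043
(array([ 568.10746783, -188.54081293,   44.64032859]), [np.float64(0.1362603429829448), np.float64(0.13626034298303089)])
from [ 560.  -194.7  120.7] [179.6  -0.7  45. ] d [ -0.5  -2.3 -79.7] dyaw -0.0 n 2
[[-0.14, 0.04, 3.98], np.float64(0.0), 1],[[-0.14, 0.04, 3.98], np.float64(0.0), 1],
```

```bash
python3 -m jog '[[[-0.1,0,2.5],0,1],[[-0.1,0,2.5],0,1],[[0,0,1.5],0,1],[[0,0,0],0,1]]'; python3 plan.py 559.7 -197.2 40 45.5 40
```

```text
time_s: 3.95
ee_pos: [562.5, -197.1, 61.0]
ee_rot: [179.0, -0.9, 45.1]
force: [0.4, -0.2, -0.4]
gripper_width: 91.2
from [ 562.5 -197.1   61. ] [179.   -0.9  45.1] d [ -2.8  -0.1 -21. ] dyaw 0.4 n 1
[[-0.24, -0.22, 2.09], np.float64(-0.4), 1],
```

```bash
python3 -m jog '[[[-0.2,-0.15,1.2],0,1],[[-0.1,-0.05,0.8],0,1],[[0,0,0],0,1]]'; python3 plan.py 559.7 -197.2 40 45.5 40
```

```text
time_s: 4.32
ee_pos: [560.4, -198.5, 41.8]
ee_rot: [178.8, -1.0, 45.1]
force: [-0.2, 0.4, -0.5]
gripper_width: 91.1
from [ 560.4 -198.5   41.8] [178.8  -1.   45.1] d [-0.7  1.3 -1.8] dyaw 0.4 n 1
[[0.04, -0.14, 0.18], np.float64(-0.4), 1],
```

```bash
python3 -m jog '[[[0,-0.1,0.15],0,1],[[0,0,0],0,0.3],[[0,0,0],0,0],[[0,0,0],0,0],[[0,0,0],0,0],[[0,0,0],0,0],[[0,0,0],0,0]]' 15; python3 -m jog '[[[0,0,0],0,0],[[0,0,0],0,0]]' 45; python3 w.py w3; python3 plan.py 588 32 130 40.7 40
```

```text
time_s: 5.2
ee_pos: [560.5, -198.0, 41.1]
ee_rot: [178.7, -1.1, 45.1]
force: [-0.2, -0.4, -0.2]
gripper_width: 34.3
time_s: 5.45
ee_pos: [560.4, -197.9, 41.0]
ee_rot: [178.7, -1.1, 45.1]
force: [0.2, 0.2, -0.8]
gripper_width: 13.8
from [ 560.3 -197.9   41.1] [178.7  -1.1  45.1] d [ 27.7 229.9  88.9] dyaw -4.4 n 7
[[2.63, -2.01, -1.27], np.float64(0.6), 1],[[2.61, -2.04, -1.27], np.float64(0.6), 1],[[2.58, -2.07, -1.27], np.float64(0.6), 1],[[2.56, -2.09, -1.27], np.float64(0.6), 1],[[2.54, -2.12, -1.27], np.float64(0.6), 1],[[2.51, -2.15, -1.27], np.float64(0.6), 1],[[2.49, -2.18, -1.27], np.float64(0.6), 1],
```

Still closing. I'll let it finish, then lift and go most of the way, stopping short of the stem so it stays visible.

```bash
python3 -m jog '[[[0,0,0],0,0],[[0,0,0],0,0],[[0,0,0],0,0]]' 45; python3 -m jog '[[[0,0,-2],0,0],[[0,0,-3],0,0],[[0,0,-3.5],0,0],[[1.7,-1.4,0],0.6,0],[[2.6,-2,0],0.6,0],[[2.6,-2.1,0],0.6,0],[[2.6,-2.1,0],0.6,0],[[1.5,-1.5,0],0.6,0],[[0,0,0],0,0]]'; python3 w.py w4;python3 plan.py 588 32 130 40.7 40
```

```text
time_s: 5.88
ee_pos: [560.3, -197.8, 41.2]
ee_rot: [178.7, -1.1, 45.1]
force: [-0.1, 0.4, 0.2]
gripper_width: 12.0
time_s: 7.0
ee_pos: [574.1, -52.4, 127.4]
ee_rot: [178.9, -1.1, 42.0]
force: [-0.0, -0.5, -1.2]
gripper_width: 11.4
from [574.1 -53.2 127.4] [178.8  -1.1  41.9] d [13.9 85.2  2.6] dyaw -1.2 n 3
[[2.24, -1.8, -0.08], np.float64(0.4), 1],[[2.23, -1.82, -0.08], np.float64(0.4), 1],[[2.22, -1.83, -0.08], np.float64(0.4), 1],
```

View pics/w4.png

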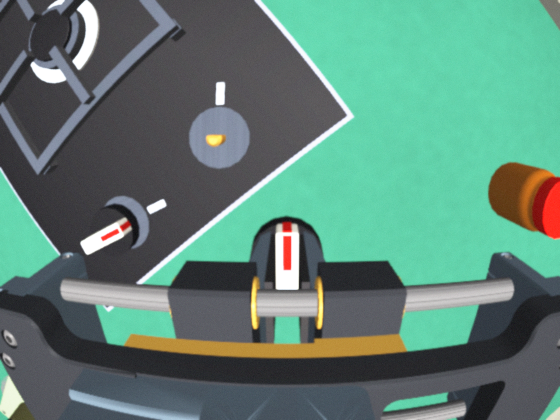

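The knob is held, with its bar upright in the image at (287,255). The bezel is at (219,137), the stem tip at about (214,138) and the mark at (220,94).

```bash
cat > st.py <<'E'
import sys,pickle;from h import *;from scipy import ndimage as nd
f=pickle.load(open(sys.argv[1]+'.pkl','rb'));I=f['color'].astype(int);R,G,B=I[...,0],I[...,1],I[...,2]
def blob(m,box):
    u0,u1,v0,v1=box;M=np.zeros_like(m);M[v0:v1,u0:u1]=m[v0:v1,u0:u1];L,n=nd.label(M);k=1+np.argmax(nd.sum(M,L,range(1,n+1)));ys,xs=np.nonzero(L==k);return xs,ys
bx=lambda s:tuple(map(int,s.split(',')))
xs,ys=blob(I.min(2)>140,bx(sys.argv[2]));mk=np.array([plane(f,p,10,True)[:2] for p in zip(xs,ys)])
w,V=np.linalg.eigh(np.cov(mk.T));a=V[:,1]*np.sign(V[0,1]);print('mark',mk.mean(0).round(1),len(mk),'yaw',np.degrees(np.arctan2(a[1],a[0])).round(1))
xs,ys=blob((R-B>50)&(R>90),bx(sys.argv[3]));c=(xs.mean(),ys.mean())
print('brass px',np.round(c,1),len(xs),xs.min(),xs.max(),ys.min(),ys.max())
for z in(38,34):print('brass at z',z,plane(f,c,z,True).round(1))
xs,ys=blob((I.min(2)>60)&(R-B<0)&(R<140)&(G<B+3)|((R-B>50)&(R>90)),bx(sys.argv[4]))
h=cv2.convexHull(np.c_[xs,ys].astype(np.int32))[:,0];W=np.array([plane(f,p,14,True)[:2] for p in h],np.float32);e=cv2.fitEllipse(W)
print('bezel z14',np.round(e,1).tolist() if 0 else e); b=np.array(e[0]);d=mk.mean(0)-b;print('dir bezel->mark',np.degrees(np.arctan2(d[1],d[0])),np.hypot(*d))
print(telemetry.state()['ee_pos'].round(1),telemetry.state()['ee_rot'].round(1))
E
python3 st.py w4 210,232,75,112 200,235,125,155 180,260,100,175; for z in 122;do python3 bar.py w4 280 280 $z;done
```

```text
mark [614.3  57.2] 216 yaw 39.6
brass px [215.  139.5] 198 206 225 134 146
brass at z 38 [586.8  31.2  38. ]
brass at z 34 [586.2  31.7  34. ]
bezel z14 ((579.3861694335938, 30.591636657714844), (79.62544250488281, 90.34308624267578), 156.28794860839844)
dir bezel->mark 37.29076428736836 43.922300527317326
[574.1 -53.2 127.4] [178.8  -1.1  41.9]
n 1552 rect c [578.  -46.9] size [39.3 12.6] 42.663944244384766 mean [578.2 -47. ] pca yaw 42.3 red mean [582.7 -42.9] px mean 286.65 256.45
red line yaw -138.3
```

```bash
python3 -m jog '[[[2.2,-1.8,0.3],0.4,0],[[2.2,-1.8,0.6],0.4,0],[[2.2,-1.8,1],0.4,0],[[0,0,0.5],0,0],[[0,0,0],0,0]]'; python3 plan.py 587.2 31.3 92 40.7 40
```

```text
time_s: 7.68
ee_pos: [589.5, 26.3, 102.6]
ee_rot: [178.7, -1.0, 40.4]
force: [-0.3, 0.6, -0.2]
gripper_width: 11.6
from [589.5  26.3 102.6] [178.7  -1.   40.4] d [ -2.3   5.  -10.6] dyaw 0.3 n 1
[[0.13, -0.55, 1.05], np.float64(-0.3), 1],
```

```bash
python3 -m jog '[[[0.13,-0.55,0.6],0,0],[[0,0,0.4],0,0],[[0,0,0],0,0]]'; python3 plan.py 587.2 31.3 85 40.7 40; python3 - <<'E'
from h import *
f=grab('side');I=f['color'][:,:,::-1];cv2.imwrite('pics/s1.png',cv2.resize(I[185:265,220:320],None,fx=6,fy=6,interpolation=cv2.INTER_CUBIC))
E
```

```text
time_s: 8.05
ee_pos: [587.0, 29.1, 92.3]
ee_rot: [178.7, -1.0, 40.2]
force: [0.2, 0.4, -0.6]
gripper_width: 11.5
from [587.   29.1  92.3] [178.7  -1.   40.2] d [ 0.2  2.2 -7.3] dyaw 0.5 n 1
[[0.15, -0.17, 0.73], np.float64(-0.5), 1],
```

View pics/s1.png

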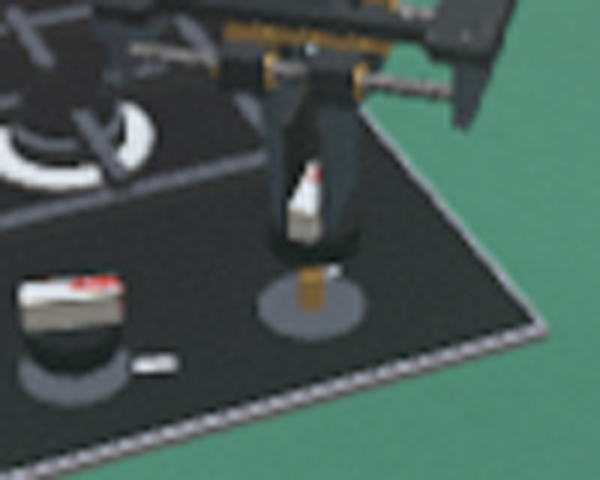

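The hub is centred at crop x≈316 and the stem at ≈311, so the knob sits about 2 mm to the right. This matches the remaining planned shift. I'll correct, then descend with force checks.

```bash
python3 -m jog '[[[0.12,-0.22,0.5],-0.4,0],[[0,0,0.3],0,0],[[0,0,0],0,0]]'; python3 plan.py 586.8 31.5 78 40.7 40
```

```text
time_s: 8.48
ee_pos: [586.9, 31.6, 84.2]
ee_rot: [178.6, -1.0, 40.7]
force: [0.3, -0.4, -0.4]
gripper_width: 11.6
from [586.9  31.6  84.2] [178.6  -1.   40.7] d [-0.1 -0.1 -6.2] dyaw 0.0 n 1
[[-0.03, -0.01, 0.62], np.float64(-0.0), 1],
```

```bash
for i in 1 2; do :; done; python3 -m jog '[[[0,0,0.35],0,0],[[0,0,0.35],0,0]]'; python3 -m jog '[[[0,0,0.3],0,0],[[0,0,0.3],0,0]]'; python3 plan.py 586.8 31.5 65 40.7 40
```

```text
time_s: 8.72
ee_pos: [587.4, 31.6, 77.0]
ee_rot: [178.6, -1.1, 40.7]
force: [0.2, 0.4, -0.2]
gripper_width: 11.6
time_s: 8.98
ee_pos: [587.8, 31.7, 70.6]
ee_rot: [178.6, -1.1, 40.7]
force: [0.4, -0.0, -0.2]
gripper_width: 11.6
from [587.8  31.7  70.6] [178.6  -1.1  40.7] d [-1.  -0.2 -5.6] dyaw 0.0 n 1
[[-0.1, -0.06, 0.56], np.float64(-0.0), 1],
```

It is 8 mm onto the stem with no force, which is past the unmatched perch height. Continuing.

```bash
python3 -m jog '[[[-0.05,0,0.3],0,0],[[0,0,0.25],0,0]]'; python3 -m jog '[[[0,0,0.2],0,0],[[0,0,0.2],0,0]]';python3 -m jog '[[[0,0,0.2],0,0]]'; python3 plan.py 586.8 31.5 57 40.7 40
```

```text
time_s: 9.22
ee_pos: [587.8, 31.7, 64.8]
ee_rot: [178.6, -1.1, 40.7]
force: [-1.2, 0.8, 2.9]
gripper_width: 11.9
time_s: 9.48
ee_pos: [587.8, 31.7, 61.5]
ee_rot: [178.6, -1.1, 40.7]
force: [-1.3, 1.0, 4.7]
gripper_width: 11.6
time_s: 9.6
ee_pos: [587.8, 31.7, 59.9]
ee_rot: [178.6, -1.1, 40.7]
force: [-2.0, 1.0, 5.5]
gripper_width: 11.8
from [587.8  31.7  59.9] [178.6  -1.1  40.7] d [-1.  -0.2 -2.9] dyaw 0.0 n 1
[[-0.1, -0.06, 0.29], np.float64(-0.0), 1],
```

```bash
python3 -m jog '[[[0,0,0.2],0,0],[[0,0,0.2],0,0]]';python3 -m jog '[[[0,0,0.15],0,0]]'; python3 -m jog '[[[0,0,0.15],0,0]]'
```

```text
time_s: 9.85
ee_pos: [587.9, 31.7, 57.2]
ee_rot: [178.6, -1.2, 40.7]
force: [-2.7, 1.2, 7.6]
gripper_width: 11.5
time_s: 9.98
ee_pos: [587.9, 31.7, 56.7]
ee_rot: [178.6, -1.2, 40.7]
force: [-4.7, 0.0, 12.0]
gripper_width: 11.8
time_s: 10.1
ee_pos: [587.9, 31.7, 56.7]
ee_rot: [178.6, -1.2, 40.7]
force: [-3.4, 0.4, 14.0]
gripper_width: 11.5
```

z has stalled at 56.7 while the force jumped past 9 N, so the stem is at its stop. Checking visually while holding.

```bash
python3 - <<'E'
from h import *
g=grab('wrist');f=grab('side');I=f['color'][:,:,::-1];a=cv2.resize(I[185:265,220:320],None,fx=4,fy=4,interpolation=cv2.INTER_CUBIC)
b=g['color'][60:380,120:500,::-1];cv2.imwrite('pics/s2.png',np.hstack([a,b]))
for i in range(8):grab('side')
s=telemetry.state();print({k:np.round(s[k],1) for k in('time_s','ee_pos','ee_rot','force','gripper_width')})
E
```

```text
{'time_s': np.float64(10.6), 'ee_pos': array([587.9,  31.7,  56.7]), 'ee_rot': array([178.6,  -1.2,  40.7]), 'force': array([-3.9,  1.4, 11.8]), 'gripper_width': np.float64(11.5)}
```

View pics/s2.png

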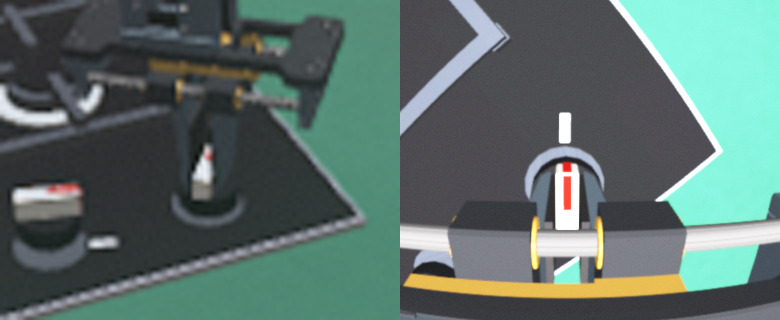

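The pointer is in line with the mark and the hub sits down in the bezel, lower than the fitted knob's. The push holds steady at about 12 N over half a second.

```bash
python3 -c "from workcell import job_done;print(job_done())"
```

```text
the job is handed in; nothing more can be done
None
```

The knob is on the bare stem with its pointer on the white mark. I handed the job in at about 10.6 s, with the gripper still holding the knob pressed to the stop. I gripped it across the bar at 45 N, turned it about 4.5° to a yaw of 40.7° and slid it straight down onto the stem.

**Last checks:**
- **Fit:** The knob passed the height where it would perch if unmatched with no force at all. The spring took up at a TCP height of about 65 mm, as expected with the knob home.
- **Press:** The force rose to 7.6 N at 57.2 mm, then jumped to 12–14 N with no further movement at 56.7 mm, so the stem is at its stop (about 8 mm). It still held about 12 N half a second later.
- **Pictures:** The wrist view shows the pointer in line with the mark. The side view shows the hub down in the bezel.
- **Bystanders:** The arm's path stayed clear of the pot, jar and tumbler, but I took no final picture of them.

**Disagreements:**
- **Bar height:** Two closely spaced wrist views put it at 45 mm, against about 34 mm from the top and side cameras. I used the given 36 mm.
- **Wrist camera bias:** It was off by about 2 mm sideways, so I relied on the top and side cameras for the stem position.
- **Bezel fit:** My bezel fit in the wrist picture failed, and I discarded it.
- **Tilt:** The tool drifted about 1.8° off vertical by the end, with a side force of about 4 N.

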